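Load and clamp a polarimeter tube, then bring up the detector

ROBOT

A 7-joint arm with a two-finger parallel gripper is mounted at the origin on the work surface. World frame = base frame: x ahead of the robot, y to its left, z up, the work surface at z = 0. Lengths are in m, angles in rad, forces in N, time in s.
With the tool pointing down it reaches from about 0.4 to 0.85 m from the base axis. Payload 10.4 kg.
Tool frame: the origin (TCP) lies at the very end of the fingers, on their centre line; the grasp point (between the pads) lies 19 mm behind it (manip.grip_point_offset is the z of the grasp point in the tool frame, in m); z points along the fingers, y is the direction in which the jaws open and shut (so a half turn about z gives the same grasp; the last joint's range is limited). The gripper opens to 85 mm and grips with 20 to 120 N. Pads are 22 mm wide; open, the fingers measure 114 mm over their backs; the gripper's body (76 mm by 85 mm) begins 54 mm behind the grasp point. The pads swing forward as they close: fully open they stand 13 mm farther back than shut.
Start: joints at [1.206, 0.332, -0.065, 1.46, 0.022, 1.35, -0.088], TCP at [0.21, -0.589, 0.231] pointing down, gripper open.
Joint ranges: [-2.6, 2.6], [-0.5, 2.12], [-1.47, 1.34], [0.16, 2.42], [-1.27, 4.41], [0.06, 2.06], [-2.6, 2.6]. Speed limits (rad/s): [2.22, 2.22, 2.79, 2.79, 3.14, 3.14, 3.14].

INTERFACE

Orientations are given as a unit quaternion [x, y, z, w].
In Python, from workcell import manip, camera, get_calibration, hand_in gives the robot as it stands.
- The arm moves only by the shell command python3 -m pendant 'ROWS' [FORCE]. ROWS is JSON, a list of rows, each a list of 5 numbers: the shift along the tool's x, y, z in units of 40 mm (1.0 is 40 mm), then the turn about the tool's z in units of 6 degrees (1.0 is 6 degrees), then the closure, from 0 (fully open) to 1 (shut). A call has 1 to 5 rows; each row is the pose to reach, as a shift and turn from the pose commanded when the call began, along the tool's axes at that moment; what a row does not reach only later rows make up. A row lasts 1/8 s, in which the tool goes at most 62.5 mm and 10.7 degrees, less where a joint would pass 70% of its speed; a pose out of reach is approached as far as the arm can. A call with a gripper value outside its range is refused whole. The fingers move at their own pace and stop on an object; FORCE is the grip in N (left out, the last holds). Time passes only in rows, so rows that repeat a pose let the fingers close. It gives the time, the measured TCP pose, the force and the opening at its end, in the units of the state.
- manip.get_obs(): the state, without advancing time (a new reading comes with each control period).
- camera(name): name is "side" or "top" or "wrist"; returns (picture, depth): 480x640x3 uint8, red, green, blue; 480x640 float32, m along the optical axis (not along the pixel's ray), 0 where there is no reading.
- get_calibration(name): a dict with "vfov" (degrees; the focal length in pixels is half the picture's height over the tangent of half this angle, whatever the lens; pixels are square), "cx", "cy" (the principal point, pixels), "position" and "rotation" of the camera in the world. Camera axes: x right, y down, z forward; pixel columns grow to the right and rows downward; lengths in m; the calibration is good to about 2 mm. A picture is of the moment at which its call begins: read the wrist's pose just before it. get_calibration takes no time and is no camera call; for the wrist camera it gives the pose at the moment of the call.
- hand_in(): hands the job in, once; it reports no verdict.
The state is a dict: "clock": time; "joint_pos": joint angles; "joint_velocities": joint speeds; "tau": joint torques, N m; "position": TCP position; "ee_rot": TCP orientation; "ft_force": force on the tool from outside, world axes, zero at the start; "torque": the same for the moment, N m; "grip_width": opening from 0.0 (shut) to 1.0 (fully open).
Only numpy, scipy, OpenCV 4.12 (cv2) and the standard library are available. Lean on these libraries where they do the work, as an engineer would, in place of code of your own. Each camera call takes 0.05 s, during which the arm holds its last target.

TASK

Take the brass sample tube from its wooden rest and lay it gently in the bench's two V-saddles, centred between them, let go of it, then swing the strap over it until it is fully closed. Once the tube is clamped, nudge the stiff detector carriage towards the tube until its white pointer stands on the red index stripe, without pushing it past. Leave the flask, bottle and jar alone and finish with the tube seated, the strap closed and the pointer on the stripe.

Things in the scene. Friction and masses are not known exactly. Their poses are not given: they have to be found in the camera images.
- bench: the polarimeter's optical bench, bolted down: white base plate 120 mm (bench x) by 400 mm (bench y), 20 mm thick; z up, origin at the centre of its underside, on the table. Bench y is the optical axis, pointing from the detector carriage to the tube's V-saddles. It carries two teal-grey V-saddles, the hinged strap, the carriage on two rails, and a yellow scale strip along its +x edge
- cradle (a point): where the tube's centre is when it lies properly in the V-saddles, along this point's y: midway between them, bench x = 0, y = 90 mm, 65 mm above the table; axes as the bench. The saddles (90 degree V, each 22 mm long along y, 62 mm wide, 64 mm high) are centred 62 mm either side of it; the 102 mm between them is clear for fingers
- tube: the sample tube: a smooth rigid brass cylinder 36 mm in diameter and 180 mm long, about 0.35 kg, with black end caps and a blue band round its middle. Origin at its centre, x along the cylinder; both ends are alike. It starts lying on the wooden rest with its axis 45 mm above the table
- rest: a fixed wooden storage rest, base board 170 x 70 x 10 mm, with two narrow V-notches 60 mm either side of its middle (16 mm wide, 44 mm high) holding the tube along the rest's x axis; the space between them is clear. Origin at the centre of its underside
- strap (a joint): clamp strap angle, rad: 0 = closed, level across the tube from its hinge (+x side) to a latch post on the -x side, just clear of a seated tube; grows as it swings up and over outwards: 1.57 upright, stop at 2.5. Starts open beyond 2.0. A stiff hinge (0.12 N m) keeps it at any angle: 1 to 2 N near its end moves it. It cannot close on a tube not down in the V
- strap_hinge (a point): the strap's hinge line, along bench y, at bench x = 48 mm, y = 28 mm (over one saddle), 87.5 mm above the table, between two cheeks 95 mm high; the latch post (84.5 mm high) is at x = -50 mm. The strap is a steel bar reaching 120 mm from the hinge, 20 mm wide (along y), 6 mm thick, centred on the hinge line, with a green end pad 30 mm long, 28 wide, flush
- strap_end (a point): middle of the upper face of the green end pad (the face that looks up when the strap is closed), 107 mm from the hinge line; 91 mm above the table at bench x = -59 mm when closed
- carriage (a joint): travel of the detector carriage, m: 0 at the outer end of its rails, growing as it slides towards the tube (bench +y), stop at 0.125. It is a stiff friction slide: about 5 N moves it and it stays where it is left
- pointer (a point): tip of the carriage's white pointer, which sticks out on the +x side over the yellow scale. The carriage is a dark blue box 64 mm (bench x) by 50 mm (bench y), bottom 25 mm and top 91 mm above the table, centred on bench x = 0 and, along y, on the pointer
- push_face (a point): centre of the carriage's flat outer face, 25 mm behind the pointer on the side away from the tube (bench -y), 68 mm above the table: push here towards the tube
- index: the red index clip fixed on the yellow scale, 8 mm wide along bench y (the stripe to reach), 26 mm long across it. Origin at the centre of its underside, axes as the bench. It always lies between the carriage and the tube, 40 mm or more ahead of the pointer at the start
- flask: bystander: conical glass flask, 80 mm wide at the foot, 122 mm high, origin under its centre
- wash_bottle: bystander: white bottle with a blue cap, 64 mm in diameter, 160 mm high, origin under its centre
- amber_jar: bystander: amber jar with a black cap, 56 mm in diameter, 80 mm high, origin under its centre
Not all that is in view belongs to the job. What is meant by the tube is not green, grey or purple, and is the smaller of those in its own colour.

How it is judged:
By the outcome, as a careful person would: the job done as asked, in the order asked, and still so for the second after the job is handed in, with the robot touching nothing.
It also fails if it takes over 67 s, if anything falls off the work surface, if the arm or the gripper's body presses on something with over 40 N, if the wrist force passes 120 N, or if a joint passes its speed limit or range.

## Working session

There is one attempt and no reset: what is moved stays moved. The work goes in short steps, Python scripts to look and compute and a shell command to move; the robot and the scene stay as the last step left them, time stands still between calls to the robot, and variables do not carry over. Pictures are saved under pics/ and viewed, and the job is handed in when it is done.

```bash
ls; mkdir -p pics
python3 - <<'E'
from workcell import manip,camera,get_calibration
import cv2,json
import numpy as np
print(manip.get_obs())
for n in ("side","top"):
    p,d=camera(n); cv2.imwrite(f"pics/{n}0.png",p[:,:,::-1]); np.savez(f"pics/{n}0.npz",p=p,d=d)
    print(n,get_calibration(n))
E
```

```text
pics
{'clock': 0.0, 'joint_pos': array([ 1.20639696,  0.33288381, -0.0647082 ,  1.46098011,  0.02160754,
        1.34990439, -0.08851538]), 'joint_velocities': array([-0.0012412 ,  0.00322616,  0.00273837,  0.00019676,  0.00073552,
        0.00170277, -0.00071386]), 'tau': array([ 8.32811367e-06, -6.25438285e+01,  4.91247664e-02, -3.91607523e+01,
        1.61383575e-02,  9.84633429e-03, -5.79829987e-06]), 'position': array([ 0.20935278, -0.58847475,  0.23048998]), 'ee_rot': array([ 9.85430541e-01,  1.70076750e-01, -1.62556532e-04, -7.21797959e-04]), 'ft_force': array([-0.45563792,  0.07108921, -0.19437529]), 'torque': array([-0.01441959, -0.02690684,  0.00537638]), 'grip_width': 1.0045957956767346}
side {'vfov': 47.87273594176101, 'cx': 319.9004073504381, 'cy': 232.3628380164795, 'position': array([-0.08669465,  0.94583233,  1.15250397]), 'rotation': array([-0.21418008,  0.8889572 , -0.3905826 ,  0.10642939])}
top {'vfov': 45.93159837862946, 'cx': 324.4604932258804, 'cy': 244.58447670161706, 'position': array([ 0.32051848, -0.10572665,  1.51519457]), 'rotation': array([ 0.71446998, -0.69793762,  0.03861636, -0.03040559])}
```

View pics/top0.png

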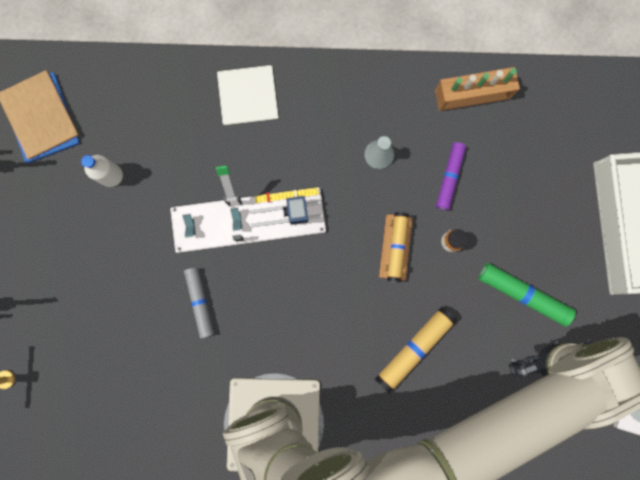

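View pics/side0.png

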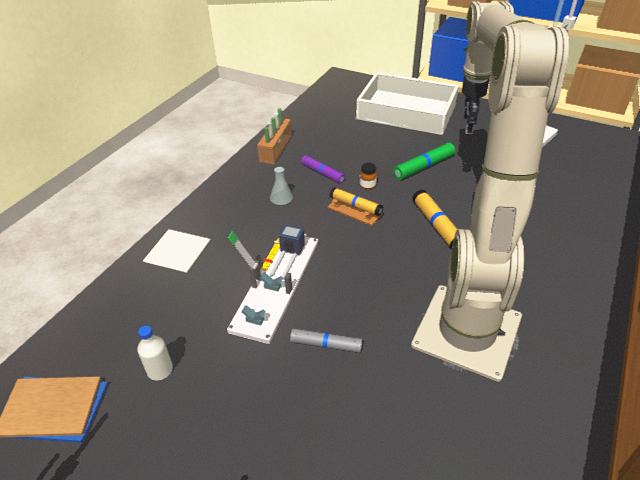

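The top view (up = +x, right = -y) shows the small brass tube on its rest at about (398,246) with the blue band in the middle. The bench is around (248,218), with the carriage at (297,210), the strap open with its green end at (222,171) and the red clip at about (268,197). The larger brass tube at (417,350) is a decoy.

```bash
cat > h.py <<'E'
import numpy as np,cv2
from scipy.spatial.transform import Rotation as R
def K(c): 
    return 240/np.tan(np.radians(c['vfov'])/2)
def ray(c,u,v):
    f=K(c); d=np.array([(u-c['cx'])/f,(v-c['cy'])/f,1.0])
    return np.array(c['position']),R.from_quat(c['rotation']).apply(d)
def onplane(c,u,v,z):
    o,d=ray(c,u,v); return o+d*(z-o[2])/d[2]
def depthpts(c,D,mask):
    v,u=np.nonzero(mask&(D>0)); f=K(c); z=D[v,u]
    P=np.c_[(u-c['cx'])/f*z,(v-c['cy'])/f*z,z]
    return R.from_quat(c['rotation']).apply(P)+c['position'],u,v
def two(c1,p1,c2,p2):
    o1,d1=ray(c1,*p1);o2,d2=ray(c2,*p2)
    A=np.c_[d1,-d2]; s=np.linalg.lstsq(A,o2-o1,rcond=None)[0]
    a=o1+d1*s[0];b=o2+d2*s[1]
    return (a+b)/2,np.linalg.norm(a-b)
def hsv(p): return cv2.cvtColor(p,cv2.COLOR_RGB2HSV)
def blobs(m,amin=20):
    n,l,s,ce=cv2.connectedComponentsWithStats(m.astype(np.uint8))
    return [(tuple(np.round(ce[i],1)),int(s[i,4]),tuple(s[i,:4]),l==i) for i in range(1,n) if s[i,4]>=amin]
MASK=dict(blue=lambda h:(h[...,0]>105)&(h[...,0]<125)&(h[...,1]>150)&(h[...,2]>120),
 green=lambda h:(h[...,0]>50)&(h[...,0]<80)&(h[...,1]>150)&(h[...,2]>80),
 yellow=lambda h:(h[...,0]>22)&(h[...,0]<32)&(h[...,1]>180)&(h[...,2]>120),
 brass=lambda h:(h[...,0]>14)&(h[...,0]<25)&(h[...,1]>130)&(h[...,2]>130),
 red=lambda h:((h[...,0]<6)|(h[...,0]>174))&(h[...,1]>170)&(h[...,2]>100),
 white=lambda h:(h[...,1]<30)&(h[...,2]>190))
E
python3 - <<'E'
from h import *
from workcell import get_calibration
for n in ("top","side"):
    c=get_calibration(n);z=np.load(f"pics/{n}0.npz");h=hsv(z['p']);D=z['d']
    for k in MASK:
        for b in blobs(MASK[k](h)):
            P,_,_=depthpts(c,D,b[3])
            if len(P): print(n,k,b[:3],np.round(np.median(P,0),3),np.round(P.min(0),3),np.round(P.max(0),3))
p=np.load("pics/top0.npz")['p']
cv2.imwrite("pics/bench_zoom.png",cv2.resize(p[150:260,160:340],None,fx=4.4,fy=4.4,interpolation=cv2.INTER_CUBIC)[:,:,::-1])
E
```

```text
top blue ((np.float64(54.9), np.float64(81.1)), 51, (np.int32(51), np.int32(74), np.int32(9), np.int32(18))) [0.902 0.625 0.012] [0.87  0.607 0.004] [0.92  0.639 0.02 ]
top blue ((np.float64(60.4), np.float64(147.4)), 165, (np.int32(33), np.int32(138), np.int32(46), np.int32(22))) [0.715 0.592 0.013] [0.68  0.551 0.002] [0.742 0.667 0.021]
top blue ((np.float64(87.8), np.float64(160.9)), 99, (np.int32(82), np.int32(156), np.int32(13), np.int32(11))) [0.643 0.458 0.161] [0.631 0.445 0.153] [0.657 0.473 0.166]
top blue ((np.float64(451.6), np.float64(174.8)), 36, (np.int32(445), np.int32(173), np.int32(13), np.int32(6))) [ 0.661 -0.456  0.036] [ 0.653 -0.472  0.019] [ 0.669 -0.441  0.043]
top blue ((np.float64(527.9), np.float64(295.2)), 83, (np.int32(521), np.int32(286), np.int32(13), np.int32(18))) [ 0.346 -0.652  0.048] [ 0.325 -0.668  0.027] [ 0.37  -0.637  0.057]
top blue ((np.float64(415.9), np.float64(349.0)), 74, (np.int32(408), np.int32(342), np.int32(17), np.int32(16))) [ 0.202 -0.361  0.051] [ 0.18  -0.385  0.025] [ 0.218 -0.343  0.06 ]
top green ((np.float64(222.5), np.floa
[... 20023 characters left out ...]
hite ((np.float64(2.3), np.float64(301.2)), 36, (np.int32(0), np.int32(294), np.int32(8), np.int32(15))) [ 2.038  0.187 -0.753] [ 1.994  0.153 -0.759] [ 2.069  0.222 -0.737]
side white ((np.float64(308.0), np.float64(336.8)), 76, (np.int32(291), np.int32(334), np.int32(32), np.int32(7))) [0.349 0.227 0.033] [0.318 0.214 0.026] [0.392 0.244 0.037]
side white ((np.float64(150.5), np.float64(354.9)), 522, (np.int32(138), np.int32(339), np.int32(25), np.int32(41))) [0.632 0.482 0.104] [0.614 0.441 0.004] [0.668 0.496 0.138]
side white ((np.float64(343.8), np.float64(342.3)), 93, (np.int32(328), np.int32(339), np.int32(33), np.int32(8))) [0.264 0.202 0.033] [0.223 0.189 0.026] [0.301 0.218 0.039]
```

View pics/bench_zoom.png

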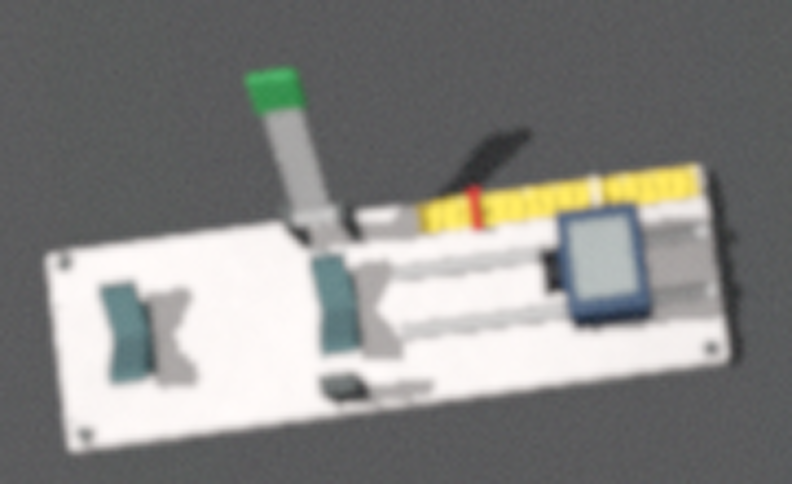

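The zoom shows the saddles, hinge, red clip at about zoom (476,208), white pointer at (595,188) and carriage. Now I'll get precise poses.

Run:
```python
from h import *
from workcell import get_calibration
cs={n:get_calibration(n) for n in("top","side")}
Z={n:np.load(f"pics/{n}0.npz") for n in cs}
# tube
for n in cs:
    P,u,v=depthpts(cs[n],Z[n]['d'],np.ones((480,640),bool))
    s=(abs(P[:,0]-.465)<.13)&(abs(P[:,1]+.31)<.08)&(P[:,2]>.048)&(P[:,2]<.08)
    Q=P[s]; r=cv2.minAreaRect(Q[:,:2].astype(np.float32)*1000)
    print(n,'tube',len(Q),r,'top z',np.percentile(Q[:,2],[50,90,98]))
    # fitline by PCA
    vx,vy,x0,y0=cv2.fitLine(Q[:,:2].astype(np.float32),cv2.DIST_HUBER,0,.01,.01).ravel(); print('  line',np.degrees(np.arctan2(vy,vx)),x0,y0)
# blue band in two views (relaxed)
pb={}
for n,box in (("top",(380,420,225,265)),("side",(340,370,185,215))):
    h=hsv(Z[n]['p']); m=(h[...,0]>100)&(h[...,0]<130)&(h[...,1]>120)&(h[...,2]>60)
    w=np.zeros_like(m);w[box[2]:box[3],box[0]:box[1]]=1
    b=max(blobs(m&w,5),key=lambda b:b[1]);pb[n]=b[0];print(n,b[:3])
print('band',two(cs['top'],pb['top'],cs['side'],pb['side']),onplane(cs['top'],*pb['top'],.063))
# bench
h=hsv(Z['top']['p']); m=((h[...,1]<40)&(h[...,2]>150)).astype(np.uint8)
m[:,:160]=0;m[:,340:]=0;m[:185]=0;m[260:]=0
m=cv2.morphologyEx(m,cv2.MORPH_OPEN,np.ones((3,3)))
b=max(blobs(m>0),key=lambda b:b[1]);print(b[:3])
mm=b[3].astype(np.uint8)
cnt=np.vstack([c for c in cv2.findContours(mm,cv2.RETR_EXTERNAL,cv2.CHAIN_APPROX_NONE)[0]])[:,0]
W=np.array([onplane(cs['top'],*p,.02)[:2] for p in cnt])
print('bench rect',cv2.minAreaRect((W*1000).astype(np.float32)))
# lower (-x) edge line from contour
for n,u0,u1 in(("top",0,0),):
    low=[(u,np.nonzero(mm[:,u])[0].max()+.5) for u in range(182,322)]
    L=np.array([onplane(cs['top'],*p,.02)[:2] for p in low])
    l=cv2.fitLine(L.astype(np.float32),cv2.DIST_HUBER,0,.01,.01).ravel();print('low edge ang',np.degrees(np.arctan2(l[1],l[0])),l)
```

```text
top tube 940 ((463.26690673828125, -314.7238464355469), (50.527809143066406, 180.42784118652344), 86.69943237304688) top z [0.06052528 0.06620164 0.06989984]
  line -5.853703 0.46992496 -0.30989036
side tube 434 ((468.1776428222656, -305.9356384277344), (41.468223571777344, 184.1680450439453), 84.1454086303711) top z [0.05805317 0.06279054 0.06525917]
  line -5.2464814 0.46557808 -0.29981738
top ((np.float64(397.7), np.float64(246.0)), 26, (np.int32(392), np.int32(245), np.int32(12), np.int32(4)))
side ((np.float64(354.0), np.float64(200.2)), 27, (np.int32(352), np.int32(196), np.int32(6), np.int32(10)))
band (array([ 0.46933423, -0.31096662,  0.04542783]), np.float64(0.008084526267096883)) [ 0.46384697 -0.31000463  0.063     ]
((np.float64(239.1), np.float64(222.3)), 5397, (np.int32(170), np.int32(185), np.int32(156), np.int32(68)))
bench rect ((548.7501220703125, 88.08193969726562), (162.4894256591797, 402.34771728515625), 9.298229217529297)
low edge ang -80.69711 [ 0.16165341 -0.9868476   0.46911556  0.07179351]
```

```bash
python3 -m pendant '[[1.5,-0.8,0,1.5,0],[3,-1.6,0,3,0],[4.5,-2.4,0,4.2,0],[6,-3.2,0,4.2,0],[7.4,-3.9,0,4.2,0]]'; python3 -m pendant '[[0,0,0,0,0],[0,0,0,0,0]]'
python3 - <<'E'
from h import *
from workcell import *
o=manip.get_obs();print(o['position'],R.from_quat(o['ee_rot']).as_matrix().round(3),o['joint_pos'].round(2),manip.grip_point_offset)
c=get_calibration("wrist");print(c)
p,d=camera("wrist");cv2.imwrite("pics/w1.png",p[:,:,::-1]);np.savez("pics/w1.npz",p=p,d=d)
E
```

```text
clock: 0.72
position: [0.4218, -0.3569, 0.2312]
ee_rot: [0.999, -0.049, -0.0, 0.0]
ft_force: [0.7, -1.2, -0.3]
grip_width: 0.998
clock: 0.98
position: [0.4204, -0.359, 0.231]
ee_rot: [0.999, -0.049, -0.0, 0.0]
ft_force: [-1.1, -1.5, -0.1]
grip_width: 0.994
[ 0.42040855 -0.35904332  0.23101501] [[ 0.995 -0.098 -0.001]
 [-0.098 -0.995 -0.   ]
 [-0.001  0.    -1.   ]] [ 0.81  0.18 -0.21  1.65  0.04  1.32 -1.08] -0.0187
{'vfov': 69.10953660985591, 'cx': 316.6661983879682, 'cy': 237.97421244904442, 'position': array([ 0.49845225, -0.36638325,  0.37321446]), 'rotation': array([-0.6636541 ,  0.73212901,  0.1136432 , -0.10312884])}
```

View pics/w1.png

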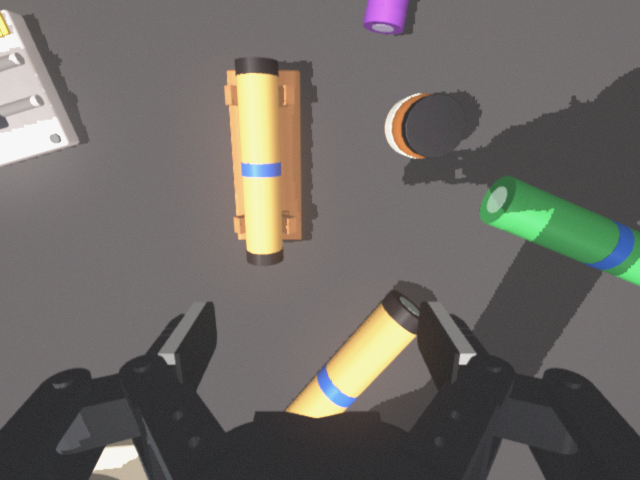

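The wrist view shows the tube upright in the picture: band at (261,170), caps at (257,66) and (265,256), jar at (430,125). Next I'll measure the tube here.

Run:
```python
from h import *
from workcell import get_calibration
c=get_calibration("wrist");z=np.load("pics/w1.npz");h=hsv(z['p']);D=z['d']
P,u,v=depthpts(c,D,np.ones((480,640),bool))
s=(u>230)&(u<300)&(v>50)&(v<275)&(P[:,2]>.05)&(P[:,2]<.085)
Q=P[s];print('top z',np.percentile(Q[:,2],[50,90,98,99.5]))
r=cv2.minAreaRect((Q[:,:2]*1000).astype(np.float32));print(r)
# cylinder: ends/band via edges: silhouette edges per row -> bisecting
m=(h[...,0]>14)&(h[...,0]<25)&(h[...,1]>130)&(h[...,2]>150)
m[:,:230]=0;m[:,300:]=0
o=c['position']
pts=[]
L=[];Rr=[]
for row in list(range(110,160,5))+list(range(182,215,5)):
    cols=np.nonzero(m[row])[0]; print(row,cols.min(),cols.max(),end='; ')
b=max(blobs((h[...,0]>105)&(h[...,0]<125)&(h[...,1]>150)&(h[...,2]>80)&(np.arange(640)[None]>230)&(np.arange(640)[None]<300)&(np.arange(480)[:,None]<220)),key=lambda b:b[1]);print(b[:3])
print('band top',onplane(c,*b[0],.063),'axis-level',onplane(c,*b[0],.045))
t=np.load("pics/top0.npz");ct=get_calibration("top")
print('tri',two(c,b[0],ct,(397.7,246.0)))
# endpoint black caps by brass/black boundaries: depth rect ends
```

```text
top z [0.06015027 0.06239389 0.06325584 0.06373474]
((467.1318359375, -312.17578125), (35.15431213378906, 180.64381408691406), 84.09928131103516)
110 273 278; 115 273 277; 120 274 277; 125 274 278; 130 274 278; 135 274 277; 140 275 279; 145 275 279; 150 275 276; 155 275 279; 182 275 278; 187 276 279; 192 277 277; 197 276 279; 202 278 280; 207 277 277; 212 277 278; Traceback (most recent call last):
  File "<stdin>", line 16, in <module>
ValueError: max() iterable argument is empty
```

```bash
python3 -m pendant '[[1.05,-1.28,0,0,0],[1.05,-1.28,1.5,0,0],[1.05,-1.28,3,0,0],[1.05,-1.28,4,0,0],[1.05,-1.28,4.6,0,0]]'; python3 -m pendant '[[0,0,0.3,0,0],[0,0,0.5,0,0],[0,0,0.5,0,0],[0,0,0.5,0,0]]'
```

```text
clock: 1.65
position: [0.4654, -0.313, 0.0448]
ee_rot: [0.999, -0.05, -0.001, -0.0]
ft_force: [0.3, -0.1, 0.3]
grip_width: 0.996
clock: 2.15
position: [0.4682, -0.3123, 0.0283]
ee_rot: [0.999, -0.049, 0.001, 0.0]
ft_force: [1.0, -0.3, -0.2]
grip_width: 0.999
```

```bash
python3 -m pendant '[[0,0,0,0,0.3],[0,0,0,0,0.55],[0,0,0,0,0.7],[0,0,0,0,0.8],[0,0,0,0,0.8]]' 40; python3 -m pendant '[[0,0,0,0,0.8],[0,0,0,0,0.8],[0,0,0,0,0.8]]'
```

```text
clock: 2.78
position: [0.4679, -0.3117, 0.0277]
ee_rot: [0.999, -0.049, 0.0, -0.0]
ft_force: [-1.1, 1.3, 5.5]
grip_width: 0.41
clock: 3.15
position: [0.4678, -0.3117, 0.0277]
ee_rot: [0.999, -0.049, 0.0, -0.0]
ft_force: [-2.9, 2.3, 6.2]
grip_width: 0.409
```

```bash
python3 -m pendant '[[0,0,-0.5,0,0.8],[0,0,-1.5,0,0.8],[0,0,-3,0,0.8],[0,0,-4.2,0,0.8],[0,0,-4.2,0,0.8]]'; python3 -m pendant '[[0,0,0,-1.7,0.8],[0,0,0,-3.4,0.8],[0,0,0,-5,0.8],[0,0,0,-5,0.8]]'
python3 - <<'E'
from h import *
from workcell import *
o=manip.get_obs();print(o['position'],R.from_quat(o['ee_rot']).as_matrix().round(3)[:,0],o['ft_force'],o['joint_pos'].round(2),o['grip_width'])
p,d=camera("wrist");cv2.imwrite("pics/w2.png",p[:,:,::-1]);np.savez("pics/w2.npz",p=p,d=d)
E
```

```text
clock: 3.78
position: [0.4693, -0.3128, 0.1989]
ee_rot: [0.999, -0.049, 0.003, 0.002]
ft_force: [0.1, -0.5, -4.6]
grip_width: 0.405
clock: 4.28
position: [0.4668, -0.3115, 0.1932]
ee_rot: [0.978, 0.211, -0.001, -0.001]
ft_force: [0.2, -0.6, -4.3]
grip_width: 0.408
[ 0.46678102 -0.31146625  0.19321967] [ 0.911  0.412 -0.002] [ 0.17792612 -0.59954825 -4.28395357] [ 0.78  0.24 -0.32  1.67  0.08  1.25 -0.7 ] 0.4075134275744413
```

View pics/w2.png

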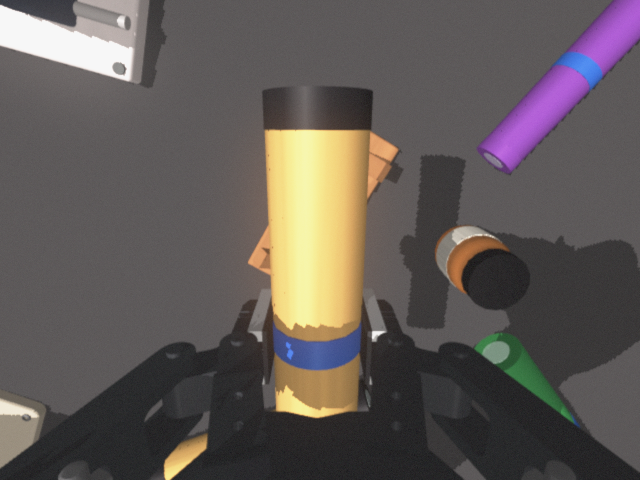

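The tube is held at its blue band, which is at (317,345) between the fingers. Next is the bench pose from the top and side pictures.

Run:
```python
from h import *
from workcell import get_calibration,manip
# tube in tool frame
c=get_calibration("wrist");z=np.load("pics/w2.npz");h=hsv(z['p']);o=manip.get_obs();Rt=R.from_quat(o['ee_rot'])
m=(h[...,0]>105)&(h[...,0]<125)&(h[...,1]>150)&(h[...,2]>60);m[:300]=0
b=max(blobs(m),key=lambda b:b[1]);P,_,_=depthpts(c,z['d'],b[3]);T=Rt.inv().apply(P-o['position']);print('band tool',b[:3],np.median(T,0).round(4),(T.min(0)+T.max(0))/2)
P,u,v=depthpts(c,z['d'],np.ones((480,640),bool));s=(u>255)&(u<380)&(v>80)&(v<290);T=Rt.inv().apply(P[s]-o['position']);T=T[T[:,2]<0.0];
print('tube far end x',np.percentile(T[:,0],[99,99.8]),'top z at x .03/.08',[T[(abs(T[:,0]-x)<.005)][:,2].min().round(4) for x in(.045,.06,.08)],'y mid',[np.round((T[(abs(T[:,0]-x)<.005)][:,1].min()+T[(abs(T[:,0]-x)<.005)][:,1].max())/2,4) for x in(.045,.06,.08)])
# bench
z=np.load("pics/top0.npz");c=get_calibration("top");h=hsv(z['p'])
m=((h[...,1]<60)&(h[...,2]>140)).astype(np.uint8)
yaw=np.radians(9.3)
ex=np.array([np.cos(yaw),np.sin(yaw)]);ey=np.array([-ex[1],ex[0]])
def edge(pix):
    L=np.array([onplane(c,*p,.02)[:2] for p in pix]);return L
low=edge([(u,250-np.argmax(m[200:261,u][::-1])+10.5) for u in range(182,322)])
print(np.round(np.percentile(low@ex,[10,50,90]),4))
l=cv2.fitLine(low.astype(np.float32),cv2.DIST_HUBER,0,.01,.01).ravel();print('yaw',np.degrees(np.arctan2(-l[0],l[1]))%180)
left=edge([(np.argmax(m[v,150:])+150-.5,v) for v in range(213,245)])
right=edge([(335-np.argmax(m[v,:336][::-1])+.5,v) for v in range(198,226)])
print('left y',np.round(np.percentile(left@ey,[10,50,90]),4),'right y',np.round(np.percentile(right@ey,[10,50,90]),4))
xm=np.median(low@ex)+.06; ym=(np.median(left@ey)+np.median(right@ey))/2
ctr=xm*ex+ym*ey;print('centre',ctr,'cradle',ctr+.09*ey,'hinge',ctr+.048*ex+.028*ey)
for n in("top","side"):
    z=np.load(f"pics/{n}0.npz");c=get_calibration(n)
    P,u,v=depthpts(c,z['d'],np.ones((480,640),bool));B=np.c_[(P[:,:2]-ctr)@ex,(P[:,:2]-ctr)@ey,P[:,2]]
    for y0 in(.028,.152):
        s=(abs(B[:,1]-y0)<.025)&(abs(B[:,0])<.036)&(B[:,2]>.045)&(B[:,2]<.075);q=B[s]
        print(n,'saddle',y0,len(q),q.min(0).round(3),q.max(0).round(3),np.median(q,0).round(3))
    h=hsv(z['p'])
    for k,m in(('red',((h[...,0]<8)|(h[...,0]>172))&(h[...,1]>120)&(h[...,2]>60)),('green',MASK['green'](h)),('carr',(h[...,0]>95)&(h[...,0]<125)&(h[...,1]>60)&(h[...,2]<160))):
        mm=np.zeros((480,640),bool); mm[v,u]=m[v,u]; P,_,_=depthpts(c,z['d'],mm);B=np.c_[(P[:,:2]-ctr)@ex,(P[:,:2]-ctr)@ey,P[:,2]]
        q=B[(abs(B[:,1])<.21)&(B[:,0]>-.07)&(B[:,0]<.17)&(B[:,2]>.015)]
        if len(q): print(n,k,len(q),q.min(0).round(3),q.max(0).round(3),np.median(q,0).round(3))
```

```text
band tool ((np.float64(289.0), np.float64(350.7)), 72, (np.int32(286), np.int32(342), np.int32(7), np.int32(18))) [-0.0006 -0.0102 -0.0318] [-0.00068081 -0.01014382 -0.03219893]
tube far end x [0.08924845 0.08966366] top z at x .03/.08 [np.float64(-0.0361), np.float64(-0.0365), np.float64(-0.0368)] y mid [np.float64(0.0001), np.float64(0.0001), np.float64(0.0002)]
[0.4732 0.4743 0.4753]
yaw 9.302597
left y [0.1986 0.1996 0.2007] right y [-0.2031 -0.2019 -0.2008]
centre [0.52742122 0.08517954] cradle [0.51287688 0.17399655] hinge [0.57026539 0.12056848]
top saddle 0.028 179 [-0.029  0.015  0.045] [0.033 0.038 0.07 ] [0.008 0.027 0.057]
top saddle 0.152 183 [-0.028  0.138  0.046] [0.034 0.162 0.071] [0.009 0.15  0.057]
top red 9 [ 0.042 -0.064  0.023] [ 0.064 -0.059  0.035] [ 0.06  -0.062  0.031]
top green 46 [0.096 0.015 0.175] [0.105 0.036 0.197] [0.101 0.026 0.186]
top carr 144 [-0.03  -0.158  0.043] [0.029 0.152 0.098] [-0.023 -0.134  0.09 ]
side saddle 0.028 132 [-0.023  0.013  0.045] [0.035 0.045 0.066] [0.015 0.031 0.055]
side saddle 0.152 156 [-0.024  0.14   0.045] [0.036 0.166 0.066] [0.014 0.155 0.055]
side red 19 [ 0.043 -0.07   0.021] [ 0.068 -0.054  0.033] [ 0.057 -0.059  0.028]
side green 19 [0.097 0.018 0.17 ] [0.112 0.041 0.2  ] [0.108 0.034 0.191]
side carr 172 [-0.027 -0.159  0.027] [0.037 0.149 0.094] [-0.004 -0.113  0.088]
```

```bash
python3 -m pendant '[[0.8,-1.1,-0.2,-1.6,0.8],[1.6,-2.2,-0.4,-3.3,0.8],[2.4,-3.3,-0.6,-5,0.8],[3.2,-4.4,-0.7,-6.6,0.8],[4,-5.5,-0.7,-8.2,0.8]]'; python3 -m pendant '[[0,0,0,-1.7,0.8],[0,0,0,-3.4,0.8],[0,0,0,-4.3,0.8],[0,0,0,-4.3,0.8]]'
cat > st.py <<'E'
from h import *
from workcell import manip
import sys
o=manip.get_obs();Rm=R.from_quat(o['ee_rot']).as_matrix();print('pos',o['position'].round(4),'toolx',Rm[:,0].round(3),'yaw',np.degrees(np.arctan2(Rm[1,0],Rm[0,0])).round(2),'j',o['joint_pos'].round(2),'F',o['ft_force'].round(1))
if len(sys.argv)>1:
    t=np.array([float(a) for a in sys.argv[1:4]]);print('units',((t-o['position'])@Rm/.04).round(2))
E
python3 st.py .537 .026 .22
```

```text
clock: 4.95
position: [0.5226, -0.0438, 0.2231]
ee_rot: [0.801, 0.599, -0.0, 0.0]
ft_force: [0.2, 0.5, -5.3]
grip_width: 0.408
clock: 5.45
position: [0.5223, -0.0454, 0.2226]
ee_rot: [0.648, 0.761, -0.0, -0.0]
ft_force: [1.2, -1.0, -4.0]
grip_width: 0.412
pos [ 0.5223 -0.0454  0.2226] toolx [-0.159  0.987  0.   ] yaw 99.17 j [ 0.57  0.17 -0.63  1.71  0.1   1.3   0.08] F [ 1.2 -1.  -4. ]
units [1.7  0.65 0.07]
```

```bash
python3 -m pendant '[[1.4,0.5,0,0,0.8],[1.7,0.65,0,0,0.8],[1.7,0.65,0,0,0.8]]'
python3 - <<'E'
from h import *
from workcell import *
p,d=camera("wrist");c=get_calibration("wrist");cv2.imwrite("pics/w3.png",p[:,:,::-1]);np.savez("pics/w3.npz",p=p,d=d,pos=c['position'],rot=c['rotation'],tp=manip.get_obs()['position'])
E
python3 st.py
```

```text
clock: 5.82
position: [0.537, 0.0272, 0.223]
ee_rot: [0.647, 0.762, -0.0, -0.0]
ft_force: [-0.2, -1.2, -4.5]
grip_width: 0.405
pos [0.537  0.0257 0.2229] toolx [-0.161  0.987 -0.   ] yaw 99.27 j [ 0.47  0.21 -0.68  1.68  0.13  1.31 -0.07] F [-0.  -1.4 -4.1]
```

View pics/w3.png

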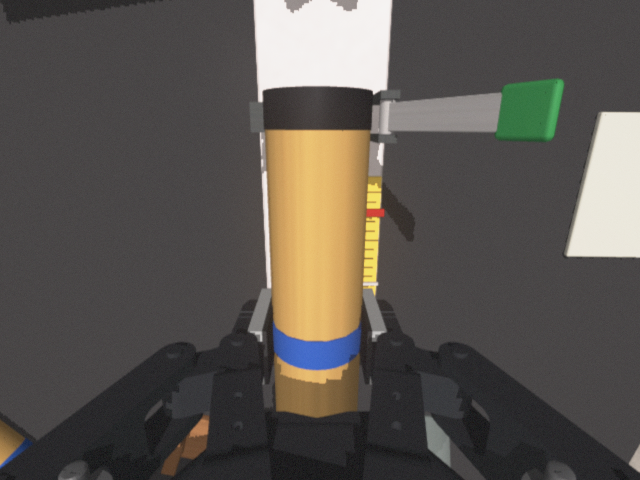

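Beyond the held tube, both long edges of the bench show at cols 255 and 392. The strap hinge is at (388,118), the red clip at (375,213) and the pointer at (372,284).

Run:
```python
from h import *
z=np.load("pics/w3.npz");from workcell import get_calibration
c=dict(get_calibration("wrist"));c['position']=z['pos'];c['rotation']=z['rot']
h=hsv(z['p']);ctr0=np.array([.52742,.08518])
W=(h[...,1]<60)&(h[...,2]>130)
rows=range(15,88)
Lp=[(250+np.argmax(W[r,250:330])-.5,r) for r in list(rows)]
Rp=[(400-np.argmax(W[r,330:401][::-1])+.5,r) for r in rows]
A=np.array([onplane(c,*p,.02)[:2] for p in Lp]);B=np.array([onplane(c,*p,.02)[:2] for p in Rp])
def fl(X):
    l=cv2.fitLine(X.astype(np.float32),cv2.DIST_HUBER,0,.001,.001).ravel();return l
la,lb=fl(A),fl(B)
for l in(la,lb): print('yaw',np.degrees(np.arctan2(-l[0],l[1]))%180,l[2:])
for yawd in (9.3,):
    y=np.radians(yawd);ex=np.array([np.cos(y),np.sin(y)]);ey=np.array([-ex[1],ex[0]])
    xa,xb=np.median(A@ex),np.median(B@ex);print('x edges',xa,xb,'width',xb-xa,'mid',(xa+xb)/2,'old',ctr0@ex,'y range',A@ey.min() if 0 else (A@ey).min(),(A@ey).max())
P,u,v=depthpts(c,z['d'],np.ones((480,640),bool))
Bn=np.c_[(P[:,:2]-ctr0)@ex,(P[:,:2]-ctr0)@ey,P[:,2]]
def rep(n,s): 
    q=Bn[s];print(n,len(q),q.min(0).round(4),q.max(0).round(4),np.median(q,0).round(4))
rep('latch',(u>245)&(u<263)&(v>95)&(v<140)&(Bn[:,2]>.07))
rep('cheekhinge',(u>376)&(u<402)&(v>85)&(v<145)&(Bn[:,2]>.07))
rep('pad',MASK['green'](h)[v,u]&(u>480)&(u<580)&(v>70)&(v<150))
rep('saddle2 top',(u>260)&(u<390)&(v<20)&(Bn[:,2]>.045))
red=((h[...,0]<8)|(h[...,0]>172))&(h[...,1]>120)&(h[...,2]>60)
rep('red',red[v,u]&(u>350)&(u<400)&(v>200)&(v<225))
rep('plate',(u>260)&(u<390)&(v>30)&(v<80))
yl=(h[...,0]>22)&(h[...,0]<32)&(h[...,1]>150)
wp=(h[...,1]<70)&(h[...,2]>140)
rep('pointer',wp[v,u]&(u>362)&(u<378)&(v>276)&(v<292))
cols=[ (r,[int(x) for x in h[r,372]]) for r in list(range(206,222,1))+list(range(276,294))]
print(cols)
```

```text
yaw 9.172165 [0.46117297 0.15681976]
yaw 9.512054 [0.5789001 0.1734129]
x edges 0.48045939014879274 0.5993295726732313 width 0.11887018252443854 mid 0.539894481411012 old 0.5342528554288626 y range 0.05111232112358467 0.10844096382205343
latch 391 [-0.0506  0.0145  0.0818] [-0.017   0.0355  0.2438] [-0.0455  0.0255  0.0838]
cheekhinge 1168 [0.0462 0.0066 0.0729] [0.0609 0.0436 0.1071] [0.0537 0.0258 0.0941]Traceback (most recent call last):
  File "<stdin>", line 23, in <module>
  File "<stdin>", line 20, in rep
    return umr_minimum(a, axis, None, out, keepdims, initial, where)
ValueError: zero-size array to reduction operation minimum which has no identity
```

Run:
```python
from h import *
z=np.load("pics/w3.npz");from workcell import get_calibration
c=dict(get_calibration("wrist"));c['position']=z['pos'];c['rotation']=z['rot']
h=hsv(z['p']);ctr0=np.array([.52742,.08518])
y=np.radians(9.3);ex=np.array([np.cos(y),np.sin(y)]);ey=np.array([-ex[1],ex[0]])
ctr=ctr0+.0053*ex-.003*ey;print('ctr',ctr,'cradle',ctr+.09*ey)
P,u,v=depthpts(c,z['d'],np.ones((480,640),bool))
Bn=np.c_[(P[:,:2]-ctr)@ex,(P[:,:2]-ctr)@ey,P[:,2]]
def rep(n,s): 
    q=Bn[s]
    if len(q):print(n,len(q),q.min(0).round(4),q.max(0).round(4),np.median(q,0).round(4))
rep('pad',(u>510)&(u<550)&(v>90)&(v<130)); print(h[110,530])
rep('cheek top',(u>376)&(u<402)&(v>85)&(v<145)&(Bn[:,2]>.09)&(Bn[:,2]<.1))
rep('saddle2',(u>260)&(u<390)&(v<20)&(Bn[:,2]>.045))
rep('plate',(u>260)&(u<390)&(v>30)&(v<80))
rep('red',(u>368)&(u<382)&(v>209)&(v<217))
rep('near pointer',(u>365)&(u<376)&(v>280)&(v<288))
for r in list(range(206,222))+list(range(276,294)): print(r,h[r,373],Bn[(u==373)&(v==r)].round(4))
```

```text
ctr [0.53313515 0.08307593] cradle [0.5185908  0.17189295]
pad 1517 [0.0929 0.0195 0.1752] [0.1046 0.0377 0.1956] [0.0985 0.0283 0.1859]
[ 67 137 119]
cheek top 872 [0.0409 0.0096 0.09  ] [0.055  0.0466 0.1   ] [0.0479 0.0288 0.094 ]
plate 6299 [-0.0551  0.0618 -0.0026] [0.0652 0.101  0.0225] [0.0029 0.0816 0.0194]
red 90 [ 0.047  -0.0643  0.0269] [ 0.0595 -0.0575  0.0303] [ 0.0531 -0.0607  0.0287]
near pointer 70 [ 0.0463 -0.146   0.0189] [ 0.059  -0.1314  0.0375] [ 0.0517 -0.1344  0.0339]
206 [ 26 149 244] [[ 0.0516 -0.0547  0.024 ]]
207 [ 26 148 243] [[ 0.052  -0.0562  0.0222]]
208 [ 20 163 224] [[ 0.0513 -0.0562  0.0264]]
209 [  6 181 193] [[ 0.0511 -0.0569  0.0281]]
210 [  2 185 211] [[ 0.0512 -0.0579  0.0279]]
211 [  2 185 212] [[ 0.0508 -0.0584  0.0303]]
212 [  2 185 211] [[ 0.0511 -0.0597  0.0289]]
213 [  2 186 208] [[ 0.051  -0.0605  0.0298]]
214 [  2 181 211] [[ 0.0512 -0.0617  0.0291]]
215 [  2 186 207] [[ 0.0511 -0.0625  0.0299]]
216 [  9 178 191] [[ 0.0516 -0.0642  0.0272]]
217 [ 21 162 225] [[ 0.0523 -0.0663  0.0229]]
218 [ 26 151 243] [[ 0.0523 -0.0672  0.0234]]
219 [ 
[... 259 characters left out ...]
  0.0238]]
279 [ 26 148 244] [[ 0.0557 -0.1347  0.0229]]
280 [ 26 147 243] [[ 0.0557 -0.1358  0.0232]]
281 [ 23 118 230] [[ 0.0539 -0.1321  0.0337]]
282 [ 17  50 209] [[ 0.0534 -0.1318  0.0368]]
283 [  9  15 225] [[ 0.0535 -0.1331  0.0365]]
284 [  9  14 232] [[ 0.0535 -0.1341  0.0367]]
285 [ 18  53 220] [[ 0.056  -0.1418  0.0229]]
286 [ 23 141 232] [[ 0.0559 -0.1425  0.0239]]
287 [ 26 150 243] [[ 0.056  -0.1438  0.0235]]
288 [ 25 146 243] [[ 0.0561 -0.1451  0.0234]]
289 [ 25 147 241] [[ 0.0562 -0.1463  0.0234]]
290 [ 25 139 238] [[ 0.0561 -0.1472  0.0238]]
291 [ 23 129 225] [[ 0.0562 -0.1484  0.024 ]]
292 [ 21 114 208] [[ 0.0191 -0.0458  0.2321]]
293 [ 20  87 182] [[ 0.019  -0.046   0.2326]]
```

```bash
python3 st.py .5186 .1719 .18
```

```text
pos [0.537  0.0257 0.2229] toolx [-0.161  0.987 -0.   ] yaw 99.27 j [ 0.47  0.21 -0.68  1.68  0.13  1.31 -0.07] F [-0.  -1.4 -4.1]
units [3.68 0.13 1.07]
```

```bash
python3 -m pendant '[[1,0,0,0,0.8],[2.2,0.1,0,0,0.8],[3.2,0.13,0.3,0,0.8],[3.68,0.13,0.8,0,0.8],[3.68,0.13,1.07,0,0.8]]'; python3 -m pendant '[[0,0,0,0,0.8],[0,0,0,0,0.8]]'; python3 st.py .5186 .1719 .07;  python3 - <<'E'
from h import *
from workcell import *
p,d=camera("wrist");c=get_calibration("wrist");cv2.imwrite("pics/w4.png",p[:,:,::-1]);np.savez("pics/w4.npz",p=p,d=d,pos=c['position'],rot=c['rotation'],tp=manip.get_obs()['position'])
E
```

```text
clock: 6.5
position: [0.5177, 0.172, 0.1794]
ee_rot: [0.647, 0.762, -0.001, -0.0]
ft_force: [-0.5, -0.1, -3.6]
grip_width: 0.409
clock: 6.75
position: [0.5191, 0.1705, 0.1811]
ee_rot: [0.648, 0.762, 0.0, 0.0]
ft_force: [-0.2, -1.0, -4.5]
grip_width: 0.406
pos [0.5191 0.1705 0.1811] toolx [-0.16   0.987 -0.001] yaw 99.23 j [ 0.25  0.28 -0.76  1.71  0.2   1.24 -0.39] F [-0.2 -1.  -4.5]
units [ 0.04 -0.01  2.78]
```

View pics/w4.png

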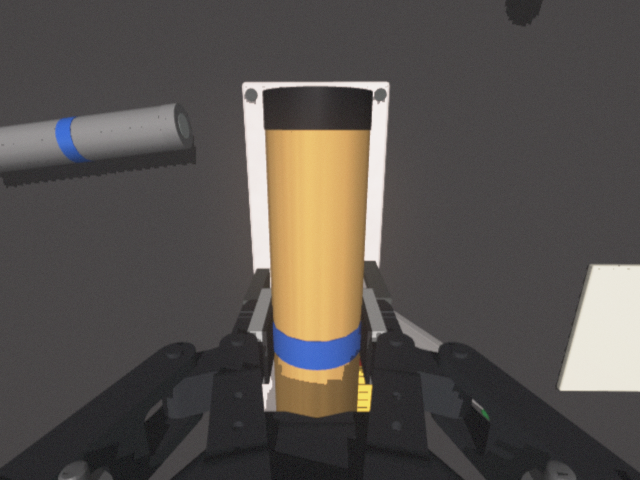

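The bench's +y end edge is visible at row 83, with its sides at cols 247 and 388, so I can check the cradle estimate.

Run:
```python
from h import *
z=np.load("pics/w4.npz");from workcell import get_calibration
c=dict(get_calibration("wrist"));c['position']=z['pos'];c['rotation']=z['rot']
h=hsv(z['p']);ctr=np.array([.53314,.08308])
y=np.radians(9.3);ex=np.array([np.cos(y),np.sin(y)]);ey=np.array([-ex[1],ex[0]])
W=(h[...,1]<60)&(h[...,2]>130)
f=lambda u,v:(onplane(c,u,v,.02)[:2]-ctr)
A=np.array([f(230+np.argmax(W[r,230:300])-.5,r) for r in range(110,250)])
B=np.array([f(410-np.argmax(W[r,330:411][::-1])+.5,r) for r in range(110,250)])
T=np.array([f(u,60+np.argmax(W[60:120,u])-.5) for u in range(262,378)])
print('x edges',np.median(A@ex),np.median(B@ex),'trend',(A@ex)[[0,-1]],(B@ex)[[0,-1]],'end y',np.median(T@ey),(T@ey)[[0,-1]])
```

```text
x edges -0.058794323005870466 0.06010018822734832 trend [-0.05917763 -0.05877625] [0.06025291 0.06031655] end y 0.20119721350354164 [0.20120388 0.20187609]
```

```bash
python3 -m pendant '[[0.06,0,0.8,0,0.8],[0.06,0,1.6,0,0.8],[0.06,0,2.3,0,0.8],[0.06,0,2.75,0,0.8],[0.06,0,2.75,0,0.8]]'; python3 -m pendant '[[0,0,0.15,0,0.8],[0,0,0.3,0,0.8],[0,0,0.42,0,0.8],[0,0,0.5,0,0.8],[0,0,0.5,0,0.8]]'; python3 st.py .5192 .1727 .0465
```

```text
clock: 7.42
position: [0.5177, 0.1738, 0.0699]
ee_rot: [0.647, 0.762, -0.001, -0.0]
ft_force: [0.3, 0.1, -3.6]
grip_width: 0.405
clock: 8.05
position: [0.5178, 0.1743, 0.0503]
ee_rot: [0.647, 0.763, -0.0, -0.0]
ft_force: [-0.4, 0.3, -3.9]
grip_width: 0.409
pos [0.5178 0.1743 0.0503] toolx [-0.163  0.987 -0.   ] yaw 99.39 j [ 0.19  0.43 -0.71  1.83  0.33  1.   -0.49] F [-0.4  0.3 -3.9]
units [-0.05  0.03  0.09]
```

```bash
python3 -m pendant '[[-0.04,0,0.03,0,0.8],[-0.04,0.02,0.05,0,0.8],[-0.04,0.02,0.05,0,0.8]]'; python3 -m pendant '[[0,0,0.02,0,0.8],[0,0,0.04,0,0.8],[0,0,0.04,0,0.8]]';python3 st.py .5192 .1727 .0465
```

```text
clock: 8.43
position: [0.519, 0.1726, 0.0486]
ee_rot: [0.647, 0.763, -0.0, 0.0]
ft_force: [-2.1, -2.8, -1.8]
grip_width: 0.409
clock: 8.8
position: [0.519, 0.1726, 0.0484]
ee_rot: [0.647, 0.763, -0.0, 0.001]
ft_force: [-10.0, -4.9, 17.2]
grip_width: 0.407
pos [0.519  0.1726 0.0484] toolx [-0.163  0.987 -0.002] yaw 99.37 j [ 0.19  0.44 -0.71  1.83  0.34  1.   -0.49] F [-10.   -4.9  17.2]
units [0.   0.   0.05]
```

```bash
python3 -m pendant '[[0,0,-0.03,0,0.8],[0,-0.03,-0.03,0,0.8],[0,-0.03,-0.03,0,0.8]]'; python3 -m pendant '[[0,-0.02,0.02,0,0.8],[0,-0.02,0.03,0,0.8],[0,-0.02,0.03,0,0.8]]'
```

```text
clock: 9.18
position: [0.5179, 0.1729, 0.0481]
ee_rot: [0.647, 0.763, 0.0, 0.0]
ft_force: [0.4, 0.3, -2.4]
grip_width: 0.408
clock: 9.55
position: [0.5181, 0.1729, 0.0478]
ee_rot: [0.647, 0.763, 0.001, 0.001]
ft_force: [1.3, -1.3, 6.2]
grip_width: 0.409
```

```bash
python3 -m pendant '[[0,0,-0.01,0,0.55],[0,0,-0.01,0,0.45],[0,0,-0.01,0,0.3],[0,0,-0.01,0,0.15],[0,0,-0.01,0,0.0]]'; python3 -m pendant '[[0,0,0,0,0],[0,0,0,0,0],[0,0,-0.5,0,0],[0,0,-1.5,0,0],[0,0,-2.5,0,0]]';  python3 -m pendant '[[0,0,-1,0,0],[-1.0,0,-1.5,0,0],[-2,0,-1.7,0,0],[-3,0,-1.7,0,0],[-3,0,-1.7,0,0]]'
python3 - <<'E'
from h import *
from workcell import *
p,d=camera("wrist");c=get_calibration("wrist");cv2.imwrite("pics/w5.png",p[:,:,::-1]);np.savez("pics/w5.npz",p=p,d=d,pos=c['position'],rot=c['rotation'],tp=manip.get_obs()['position'])
E
python3 st.py
```

```text
clock: 10.18
position: [0.517, 0.1726, 0.0473]
ee_rot: [0.647, 0.763, -0.0, -0.0]
ft_force: [-0.3, -1.0, -0.2]
grip_width: 0.996
clock: 10.8
position: [0.5169, 0.1729, 0.1498]
ee_rot: [0.647, 0.763, 0.0, 0.0]
ft_force: [1.2, 0.6, 0.2]
grip_width: 0.998
clock: 11.42
position: [0.5372, 0.0506, 0.2166]
ee_rot: [0.649, 0.761, -0.0, 0.001]
ft_force: [0.4, -0.8, -0.7]
grip_width: 1.001
pos [0.5368 0.0531 0.2165] toolx [-0.161  0.987 -0.   ] yaw 99.24 j [ 0.44  0.22 -0.71  1.68  0.15  1.29 -0.13] F [0.9 0.8 0.6]
```

View pics/w5.png

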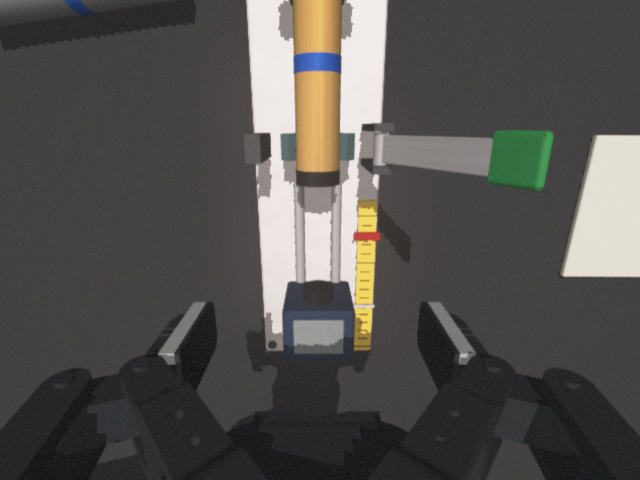

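The tube lies in both saddles: band at (317,62), near cap edge at row 185, latch post at (257,148), strap pad at (520,158). I'll verify its height and centring.

```bash
cat > bench.py <<'E'
from h import *
from workcell import get_calibration
def load(f):
    z=np.load(f);c=dict(get_calibration("wrist"));c['position']=z['pos'];c['rotation']=z['rot'];return z,c,hsv(z['p'])
ctr=np.array([.53314,.08308])
y_=np.radians(9.3);ex=np.array([np.cos(y_),np.sin(y_)]);ey=np.array([-ex[1],ex[0]])
ctr=ctr+.0005*ex+.0008*ey
def bn(P): P=np.atleast_2d(P);return np.c_[(P[:,:2]-ctr)@ex,(P[:,:2]-ctr)@ey,P[:,2]]
def world(x,y,z): return np.r_[ctr+x*ex+y*ey,z]
E
python3 - <<'E'
from bench import *
z,c,h=load("pics/w5.npz")
P,u,v=depthpts(c,z['d'],np.ones((480,640),bool));B=bn(P)
def rep(n,s): 
    q=B[s];print(n,len(q),np.percentile(q,1,0).round(4),np.percentile(q,99,0).round(4),np.median(q,0).round(4))
for a,b in((20,45),(80,120),(140,165)):
    s=(v>a)&(v<b)&(u>285)&(u<350)&(B[:,2]>.06); rep(f'tube {a}',s)
s=(u>295)&(u<345)&(v<195)&(B[:,2]>.06);print('near end y',np.percentile(B[s][:,1],[.2,1]))
m=(h[...,0]>105)&(h[...,0]<125)&(h[...,1]>150);m[:40]=0;m[90:]=0;rep('band',m[v,u]&(u>280)&(u<360))
rep('saddle L',(u>282)&(u<293)&(v>136)&(v<158)&(B[:,2]>.05));rep('saddle R',(u>343)&(u<353)&(v>136)&(v<158)&(B[:,2]>.05))
rep('latch',(u>245)&(u<270)&(v>136)&(v<160)&(B[:,2]>.078))
rep('pad',(u>495)&(u<545)&(v>137)&(v<182)&(B[:,2]>.1))
rep('carr top',(u>286)&(u<350)&(v>305)&(v<318)&(B[:,2]>.08))
E
```

```text
tube 20 1153 [-0.018   0.1027  0.067 ] [0.0167 0.119  0.0835] [-0.0003  0.1106  0.08  ]
tube 80 1776 [-0.0177  0.0524  0.0673] [0.0169 0.0792 0.0834] [-0.0004  0.0662  0.08  ]
tube 140 1296 [-0.0258  0.0187  0.0603] [0.0255 0.0364 0.0833] [-0.0004  0.0278  0.0787]
near end y [0.00203029 0.00330206]
band 698 [-0.0159  0.0865  0.0723] [0.0161 0.0966 0.0839] [-0.0003  0.0917  0.081 ]
saddle L 210 [-0.0289  0.0228  0.0578] [-0.0209  0.0389  0.0638] [-0.0246  0.0309  0.0611]
saddle R 189 [0.0219 0.0226 0.0568] [0.0292 0.0389 0.0637] [0.0253 0.0309 0.0612]
latch 353 [-0.055   0.0232  0.0787] [-0.0441  0.0395  0.0856] [-0.0492  0.0314  0.0838]
pad 2148 [0.0914 0.0207 0.1742] [0.1052 0.0416 0.1951] [0.0979 0.0316 0.1861]
carr top 751 [-0.0266 -0.1114  0.081 ] [ 0.0273 -0.1045  0.0916] [ 0.0004 -0.1063  0.0893]
```

The tube is level (top 83.4 mm along its length), centred in x, and within about 1-2 mm in y relative to the saddle. Next, the strap.

```bash
python3 - <<'E'
from bench import *
for p in((.15,.029,.23),(.15,.029,.15)): print(world(*p))
E
python3 st.py $(python3 -c "from bench import *;print(*world(.15,.029,.235))")
```

```text
[0.67684599 0.13680968 0.23      ]
[0.67684599 0.13680968 0.15      ]
pos [0.5368 0.0531 0.2165] toolx [-0.161  0.987 -0.   ] yaw 99.24 j [ 0.44  0.22 -0.71  1.68  0.15  1.29 -0.13] F [0.9 0.8 0.6]
units [ 1.5   3.79 -0.46]
```

```bash
python3 -m pendant '[[0,0.8,-0.7,0,0.5],[0,2,-0.8,0,1],[0.3,3.1,-0.8,0,1],[0.9,3.79,-0.8,0,1],[1.5,3.79,-0.8,0,1]]'; python3 -m pendant '[[0,0,0,0,1],[0,0,0,0,1],[0,0,0,0,1]]';python3 st.py $(python3 -c "from bench import *;print(*world(.15,.029,.15))")
```

```text
clock: 12.1
position: [0.6766, 0.141, 0.247]
ee_rot: [0.646, 0.763, 0.0, -0.001]
ft_force: [-0.3, 1.0, -0.1]
grip_width: -0.001
clock: 12.48
position: [0.6763, 0.1369, 0.2479]
ee_rot: [0.647, 0.762, -0.0, 0.001]
ft_force: [-0.0, 1.1, -0.0]
grip_width: 0.001
pos [0.6763 0.1369 0.2479] toolx [-0.162  0.987 -0.001] yaw 99.31 j [ 0.16  0.55 -0.67  1.21  0.34  1.49 -0.3 ] F [-0.   1.1 -0. ]
units [-0.    0.01  2.45]
```

```bash
python3 -m pendant '[[0,0,1,0,1],[0,0,2,0,1],[0,0,2.4,0,1],[0,-0.3,2.4,0,1],[0,-0.5,2.4,0,1]]'; python3 -m pendant '[[0,-0.3,0,0,1],[0,-0.6,0,0,1],[0,-0.9,0,0,1],[0,-1.2,0,0,1],[0,-1.5,0,0,1]]';  python3 st.py $(python3 -c "from bench import *;print(*world(.025,.029,.155))")
```

```text
clock: 13.1
position: [0.6567, 0.1345, 0.1523]
ee_rot: [0.647, 0.762, 0.0, 0.0]
ft_force: [0.3, 0.2, 0.4]
grip_width: 0.001
clock: 13.72
position: [0.6084, 0.1268, 0.1666]
ee_rot: [0.648, 0.762, 0.012, 0.01]
ft_force: [9.0, -5.0, 77.3]
grip_width: -0.001
pos [0.6084 0.1268 0.1666] toolx [-0.16   0.987 -0.001] yaw 99.23 j [ 0.27  0.43 -0.71  1.56  0.3   1.23 -0.33] F [ 9.  -5.  77.3]
units [-0.03 -1.4   0.25]
```

An unexpected 77 N upward, so I'm backing off upward at once.

```bash
python3 -m pendant '[[0,0.1,-0.5,0,1],[0,0.1,-0.7,0,1]]'
python3 - <<'E'
from h import *
from workcell import *
for n in("side","wrist"):
    p,d=camera(n);c=get_calibration(n)
    np.savez(f"pics/{n}6.npz",p=p,d=d,pos=c['position'],rot=c['rotation'])
    cv2.imwrite(f"pics/{n}6.png",p[:,:,::-1] if n=="wrist" else cv2.resize(p[170:350,190:390],None,fx=3.3,fy=3.3,interpolation=cv2.INTER_CUBIC)[:,:,::-1])
E
python3 st.py
```

```text
clock: 13.98
position: [0.6021, 0.1257, 0.1815]
ee_rot: [0.647, 0.762, 0.001, 0.001]
ft_force: [0.5, 0.3, 0.1]
grip_width: -0.0
pos [0.6015 0.1257 0.1799] toolx [-0.163  0.987 -0.   ] yaw 99.38 j [ 0.26  0.43 -0.71  1.53  0.29  1.29 -0.32] F [-0.   0.4  0.2]
```

View pics/side6.png

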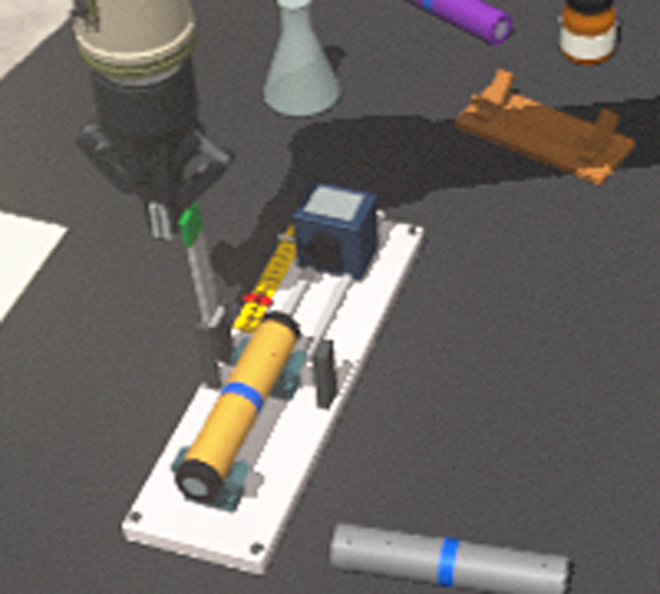

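View pics/wrist6.png

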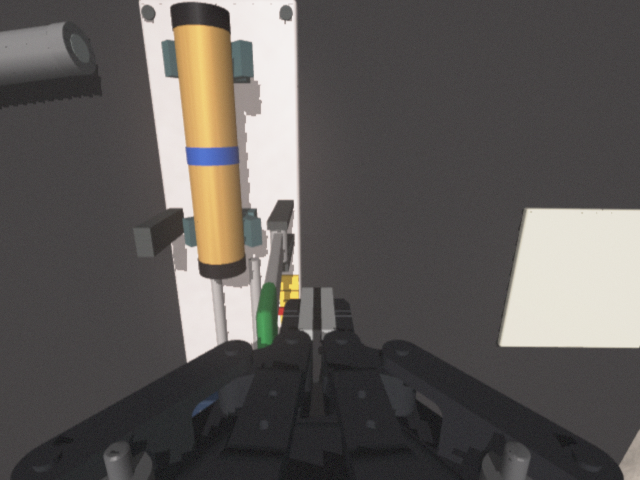

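The strap is now almost upright. Its end had jammed under the sloping finger links because my tip was too low. I'll continue with the tip higher on the strap, checking force in short calls.

```bash
python3 -c "
from bench import *
from workcell import manip
print(bn(manip.get_obs()['position']))"; python3 -m pendant '[[0,-0.2,0,0,1],[0,-0.4,0,0,1],[0,-0.5,0,0,1]]';python3 -m pendant '[[0,-0.2,0,0,1],[0,-0.4,0,0,1],[0,-0.5,0,0,1]]'
```

```text
[[0.07383788 0.03021955 0.17994358]]
clock: 14.45
position: [0.5808, 0.1223, 0.1788]
ee_rot: [0.647, 0.763, -0.0, -0.0]
ft_force: [1.2, 0.7, -1.2]
grip_width: -0.0
clock: 14.82
position: [0.5614, 0.1191, 0.1794]
ee_rot: [0.647, 0.763, -0.0, 0.0]
ft_force: [0.6, 0.8, 0.0]
grip_width: -0.003
```

```bash
python3 -m pendant '[[0,-0.3,0.05,0,1],[0,-0.6,0.15,0,1],[0,-0.85,0.3,0,1]]';python3 -m pendant '[[0,-0.2,0.2,0,1],[0,-0.4,0.4,0,1],[0,-0.6,0.6,0,1]]'; python3 -c "
from bench import *
from workcell import manip
print(bn(manip.get_obs()['position']))"
```

```text
clock: 15.2
position: [0.5274, 0.1135, 0.1671]
ee_rot: [0.647, 0.763, -0.0, 0.0]
ft_force: [0.5, 0.6, 1.2]
grip_width: -0.002
clock: 15.58
position: [0.5042, 0.1096, 0.1426]
ee_rot: [0.647, 0.763, 0.0, -0.0]
ft_force: [0.2, 0.4, 0.5]
grip_width: 0.003
[[-0.02478377  0.03007114  0.14264117]]
```

```bash
python3 -m pendant '[[0,-0.2,0.25,0,1],[0,-0.4,0.55,0,1],[0,-0.6,0.8,0,1],[0,-0.75,1.0,0,1]]';python3 -m pendant '[[0,-0.1,0.1,0,1],[0,-0.1,0.18,0,1],[0,-0.1,0.2,0,1]]'; python3 -c "
from bench import *
from workcell import manip
print(bn(manip.get_obs()['position']))"
```

```text
clock: 16.08
position: [0.4743, 0.1047, 0.1025]
ee_rot: [0.647, 0.763, -0.0, -0.0]
ft_force: [0.6, 0.9, 0.7]
grip_width: -0.0
clock: 16.45
position: [0.4712, 0.1042, 0.0952]
ee_rot: [0.647, 0.763, -0.0, -0.0]
ft_force: [-0.2, 0.1, 1.0]
grip_width: -0.0
[[-0.05821909  0.03000934  0.095228  ]]
```

```bash
python3 -m pendant '[[0,0,0.05,0,1],[0,0,0.1,0,1],[0,0,0.1,0,1]]';python3 -m pendant '[[0,0,0.03,0,1],[0,0,0.06,0,1],[0,0,0.06,0,1]]'
```

```text
clock: 16.82
position: [0.4711, 0.1042, 0.0912]
ee_rot: [0.647, 0.763, -0.0, -0.0]
ft_force: [-0.5, 0.2, 0.1]
grip_width: 0.002
clock: 17.2
position: [0.4714, 0.1043, 0.0904]
ee_rot: [0.647, 0.763, -0.0, 0.0]
ft_force: [-8.7, -2.0, 22.6]
grip_width: 0.001
```

```bash
python3 -m pendant '[[0,0,-0.3,0,1],[0,0,-1.3,0,1],[0,0,-2.6,0,1],[-1.2,0.3,-3,0,1],[-2.4,1,-3,0,1]]'; python3 -m pendant '[[-1.2,0.5,0,0,1],[-1.6,0.5,0,0,1],[-1.6,0.5,0,0,1]]';python3 - <<'E'
from bench import *
from workcell import *
o=manip.get_obs();print(bn(o['position']),o['ft_force'])
p,d=camera("wrist");c=get_calibration("wrist");cv2.imwrite("pics/w7.png",p[:,:,::-1]);np.savez("pics/w7.npz",p=p,d=d,pos=c['position'],rot=c['rotation'])
p,d=camera("side");cv2.imwrite("pics/side7.png",cv2.resize(p[170:350,190:390],None,fx=3.3,fy=3.3,interpolation=cv2.INTER_CUBIC)[:,:,::-1])
E
```

```text
clock: 17.82
position: [0.5275, 0.015, 0.2116]
ee_rot: [0.647, 0.763, 0.001, 0.002]
ft_force: [0.2, -0.1, 0.7]
grip_width: 0.0
clock: 18.2
position: [0.5562, -0.0444, 0.2087]
ee_rot: [0.647, 0.762, -0.0, -0.0]
ft_force: [0.6, 1.2, -0.3]
grip_width: -0.001
[[ 0.00161779 -0.13036548  0.20872854]] [ 0.55767783  1.23783859 -0.26127133]
```

View pics/w7.png

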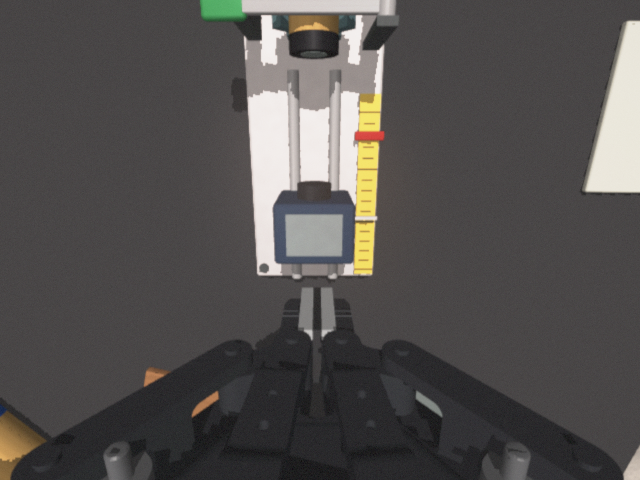

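View pics/side7.png

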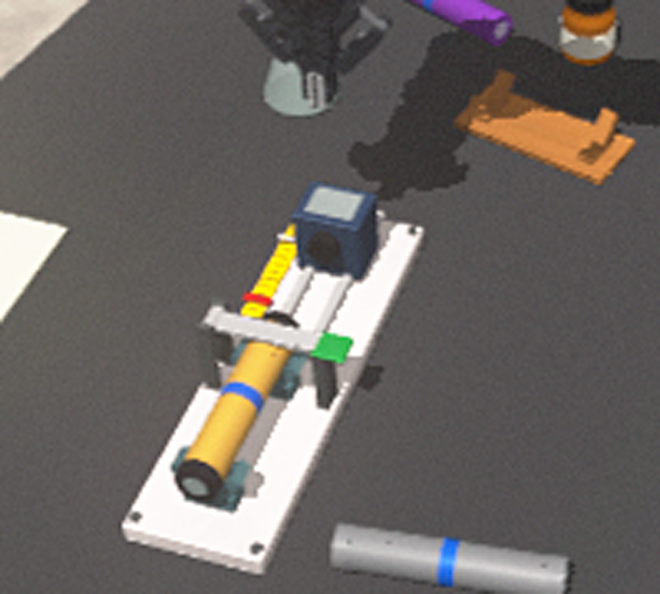

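The strap lies level over the tube, with the pad at (222,8) in the wrist view. The pointer is at (367,218) and the stripe at (369,136). Next I'll measure strap level, pointer and stripe.

```bash
cat > ptr.py <<'E'
import sys
from bench import *
def run(f,col,r0=90,r1=300,verbose=True):
    z,c,h=load(f)
    def fp(u,v,zz): return bn(onplane(c,u,v,zz))[0]
    red=((h[...,0]<8)|(h[...,0]>172))&(h[...,1]>140)&(h[...,2]>60)
    red[:, :330]=0; red[:,420:]=0
    b=max(blobs(red,8),key=lambda b:b[1]);print('red',b[:3])
    yr=fp(*b[0],.029)
    wh=(h[...,1]<75)&(h[...,2]>150)
    # white pixels within columns with yellow above and below
    ye=(h[...,0]>20)&(h[...,0]<33)&(h[...,1]>100)&(h[...,2]>100)
    cand=np.zeros_like(wh)
    for u in range(335,400):
        for v in np.nonzero(wh[:,u])[0]:
            if ye[v-9:v,u].sum()>=2 and (ye[v:v+9,u].sum()>=2 or red[v-9:v+9,u].any()): cand[v,u]=1
    bb=sorted(blobs(cand,5),key=lambda b:-b[1])
    for b2 in bb[:2]:
        yp=fp(*b2[0],.037);print('ptr',b2[:3],yp.round(4),'index',yr.round(4),'to go mm',((yr-yp)[1]*1000).round(2))
if __name__=="__main__": run(sys.argv[1],0)
E
python3 ptr.py pics/w7.npz
python3 - <<'E'
from bench import *
z,c,h=load("pics/w7.npz");P,u,v=depthpts(c,z['d'],np.ones((480,640),bool));B=bn(P)
for n,s in(('pad',(u>206)&(u<240)&(v<15)),('bar left',(u>248)&(u<280)&(v<8)),('bar mid',(u>300)&(u<330)&(v<8)),('bar right',(u>355)&(u<378)&(v<8)),('carr',(u>280)&(u<350)&(v>210)&(v<258)),('ptr',(u>360)&(u<374)&(v>216)&(v<220))):
    print(n,np.median(B[s],0).round(4),B[s].min(0).round(4))
E
python3 st.py $(python3 -c "from bench import *;print(*world(0,-.19,.15))")
```

```text
red ((np.float64(369.6), np.float64(135.5)), 237, (np.int32(355), np.int32(131), np.int32(29), np.int32(10)))
ptr ((np.float64(364.4), np.float64(217.6)), 74, (np.int32(356), np.int32(216), np.int32(18), np.int32(5))) [ 0.047  -0.1311  0.037 ] index [ 0.0495 -0.0581  0.029 ] to go mm 73.03
pad [-0.0584  0.0231  0.0905] [-0.0692  0.0187  0.0881]
bar left [-0.0318  0.025   0.0902] [-0.042   0.0228  0.0881]
bar mid [0.0012 0.0252 0.0903] [-0.0079  0.0228  0.0883]
bar right [0.0346 0.0252 0.0904] [0.0277 0.0228 0.0888]
carr [ 0.0013 -0.1305  0.0913] [-0.0258 -0.1506  0.0889]
ptr [ 0.0504 -0.1316  0.036 ] [ 0.0439 -0.1362  0.0226]
pos [ 0.556  -0.0421  0.2091] toolx [-0.165  0.986  0.   ] yaw 99.49 j [ 0.55  0.26 -0.65  1.65  0.16  1.29  0.04] F [ 0.5  0.7 -0.3]
units [-1.55 -0.05  1.48]
```

Strap level at 90.4 mm along its whole length, so it's closed. Distance to go is about 73 mm. Now I'll get behind the carriage.

```bash
python3 -m pendant '[[-1.2,0,0,0,1],[-1.65,-0.05,0.5,0,1],[-1.65,-0.05,1.9,0,1],[-1.65,-0.05,3,0,1],[-1.65,-0.05,3.55,0,1]]'; python3 -m pendant '[[0,0,0,0,1],[0,0,0,0,1]]'; python3 st.py $(python3 -c "from bench import *;print(*world(0,-.17,.066))")
```

```text
clock: 18.92
position: [0.5633, -0.1073, 0.0641]
ee_rot: [0.646, 0.763, -0.001, -0.002]
ft_force: [-0.0, -0.3, 0.3]
grip_width: -0.002
clock: 19.18
position: [0.5658, -0.1085, 0.0681]
ee_rot: [0.646, 0.763, 0.0, 0.001]
ft_force: [0.2, -0.1, 0.3]
grip_width: 0.002
pos [ 0.5658 -0.1085  0.0681] toolx [-0.164  0.986 -0.   ] yaw 99.45 j [ 0.58  0.44 -0.58  1.75  0.27  1.04  0.08] F [ 0.2 -0.1  0.3]
units [ 0.63 -0.02  0.05]
```

```bash
python3 -m pendant '[[0.3,-0.02,0,0,1],[0.5,-0.02,0,0,1],[0.7,-0.02,0,0,1],[0.85,-0.02,0,0,1],[1,-0.02,0,0,1]]'; python3 -m pendant '[[0.2,0,0,0,1],[0.4,0,0,0,1],[0.6,0,0,0,1],[0.7,0,0,0,1],[0.7,0,0,0,1]]';python3 - <<'E'
from bench import *
from workcell import *
o=manip.get_obs();print(bn(o['position']),o['ft_force'])
p,d=camera("wrist");c=get_calibration("wrist");cv2.imwrite("pics/w8.png",p[:,:,::-1]);np.savez("pics/w8.npz",p=p,d=d,pos=c['position'],rot=c['rotation'])
E
python3 ptr.py pics/w8.npz
```

```text
clock: 19.8
position: [0.5584, -0.0712, 0.0675]
ee_rot: [0.647, 0.762, -0.0, 0.001]
ft_force: [1.2, -5.5, 2.3]
grip_width: -0.0
clock: 20.42
position: [0.5536, -0.0425, 0.0673]
ee_rot: [0.647, 0.763, 0.0, 0.0]
ft_force: [0.9, -2.3, 2.4]
grip_width: -0.0
[[-0.00057968 -0.12808237  0.06725218]] [ 0.87579358 -2.34350876  2.36862767]
red ((np.float64(403.6), np.float64(146.7)), 496, (np.int32(388), np.int32(139), np.int32(32), np.int32(16)))
```

View pics/w8.png

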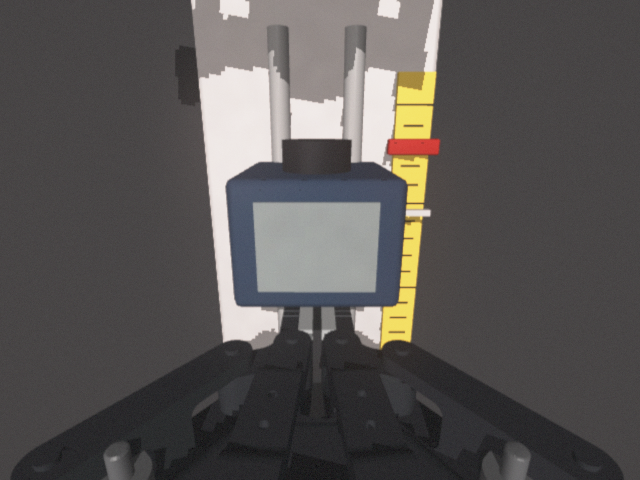

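The pointer is at (417,213) and the stripe at (413,147). I'll widen my column window and measure.

```bash
sed -i 's/red\[:,420:\]=0/red[:,480:]=0/; s/range(335,400)/range(335,480)/' ptr.py; python3 ptr.py pics/w8.npz
```

```text
red ((np.float64(413.4), np.float64(146.6)), 803, (np.int32(388), np.int32(139), np.int32(52), np.int32(16)))
ptr ((np.float64(413.4), np.float64(212.8)), 104, (np.int32(406), np.int32(209), np.int32(16), np.int32(8))) [ 0.0493 -0.0918  0.037 ] index [ 0.0487 -0.0596  0.029 ] to go mm 32.14
```

```bash
python3 -m pendant '[[0.15,0,0,0,1],[0.3,0,0,0,1],[0.45,0,0,0,1],[0.55,0,0,0,1],[0.62,0,0,0,1]]'; python3 -m pendant '[[0,0,0,0,1],[0,0,0,0,1]]';python3 - <<'E'
from bench import *
from workcell import *
o=manip.get_obs();print(bn(o['position']),o['ft_force'])
p,d=camera("wrist");c=get_calibration("wrist");cv2.imwrite("pics/w9.png",p[:,:,::-1]);np.savez("pics/w9.npz",p=p,d=d,pos=c['position'],rot=c['rotation'])
E
python3 ptr.py pics/w9.npz
```

```text
clock: 21.1
position: [0.5496, -0.0185, 0.0671]
ee_rot: [0.647, 0.762, -0.0, 0.001]
ft_force: [0.5, -5.5, 4.0]
grip_width: -0.007
clock: 21.35
position: [0.5495, -0.0181, 0.067]
ee_rot: [0.647, 0.763, 0.0, 0.0]
ft_force: [2.4, -3.8, 3.1]
grip_width: -0.003
[[-0.0006909  -0.10327529  0.06700773]] [ 2.38198662 -3.84540637  3.06482091]
red ((np.float64(420.7), np.float64(194.9)), 405, (np.int32(407), np.int32(187), np.int32(28), np.int32(16)))
ptr ((np.float64(415.0), np.float64(212.6)), 105, (np.int32(407), np.int32(209), np.int32(17), np.int32(8))) [ 0.05   -0.0669  0.037 ] index [ 0.0544 -0.0593  0.029 ] to go mm 7.57
```

View pics/w9.png

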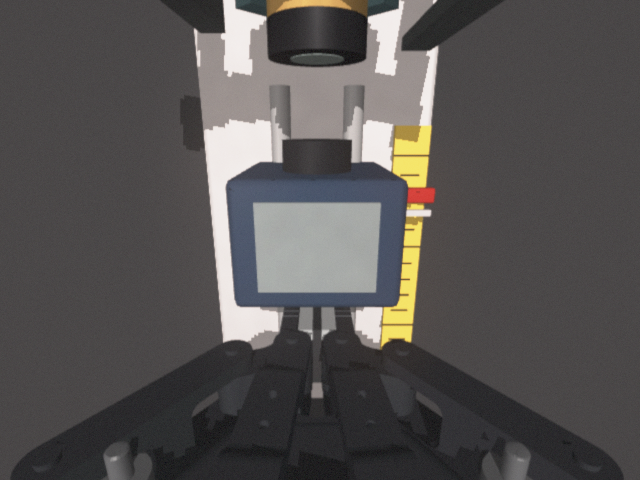

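```bash
python3 -m pendant '[[0.04,0,0,0,1],[0.08,0,0,0,1],[0.11,0,0,0,1],[0.12,0,0,0,1],[0.12,0,0,0,1]]';python3 - <<'E'
from bench import *
from workcell import *
o=manip.get_obs();print(bn(o['position']),o['ft_force'])
p,d=camera("wrist");c=get_calibration("wrist");cv2.imwrite("pics/w10.png",cv2.resize(p[150:260,340:480],None,fx=5,fy=5,interpolation=cv2.INTER_CUBIC)[:,:,::-1]);np.savez("pics/w10.npz",p=p,d=d,pos=c['position'],rot=c['rotation'])
E
python3 ptr.py pics/w10.npz
```

```text
clock: 22.02
position: [0.5487, -0.0135, 0.067]
ee_rot: [0.647, 0.762, 0.0, 0.0]
ft_force: [1.9, -4.6, 3.3]
grip_width: -0.002
[[-0.00071805 -0.09860414  0.06697951]] [ 1.85315105 -4.55361988  3.25514823]
red ((np.float64(420.3), np.float64(202.4)), 332, (np.int32(407), np.int32(196), np.int32(27), np.int32(15)))
```

View pics/w10.png

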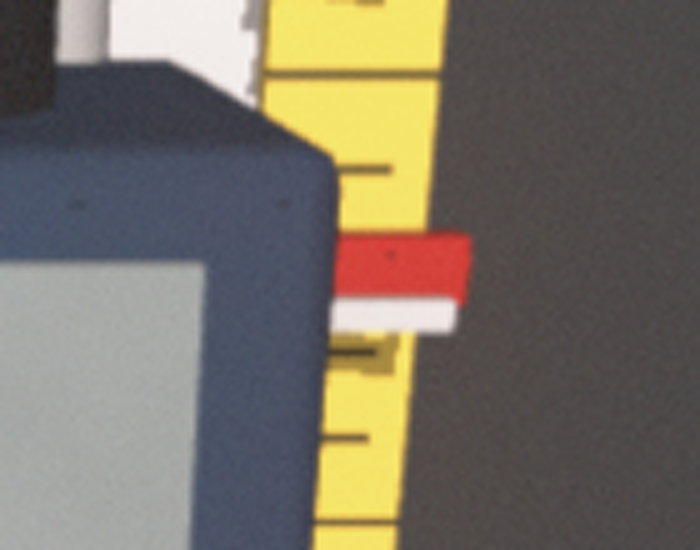

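```bash
python3 -m pendant '[[0.02,0,0,0,1],[0.04,0,0,0,1],[0.06,0,0,0,1],[0.065,0,0,0,1],[0.065,0,0,0,1]]';python3 - <<'E'
from bench import *
from workcell import *
o=manip.get_obs();print(bn(o['position']),o['ft_force'])
p,d=camera("wrist");c=get_calibration("wrist");cv2.imwrite("pics/w11.png",cv2.resize(p[150:260,340:480],None,fx=5,fy=5,interpolation=cv2.INTER_CUBIC)[:,:,::-1]);np.savez("pics/w11.npz",p=p,d=d,pos=c['position'],rot=c['rotation'])
c=load("pics/w11.npz")[1]
for r in(198,199,200,201): print(r,bn(onplane(c,420,r,.029))[0][1]-.004)
print([ (r,bn(onplane(c,418,r,.037))[0][1].round(4)) for r in(211,212,213)])
E
```

```text
clock: 22.7
position: [0.5483, -0.0109, 0.067]
ee_rot: [0.647, 0.762, 0.0, 0.0]
ft_force: [2.6, -4.5, 3.3]
grip_width: -0.001
[[-0.00072044 -0.09603614  0.06699212]] [ 2.5907563  -4.47085078  3.32529347]
198 -0.05765038256474343
199 -0.05818129853009968
200 -0.05871315429750641
201 -0.059245952364563245
[(211, np.float64(-0.0587)), (212, np.float64(-0.0593)), (213, np.float64(-0.0598))]
```

View pics/w11.png

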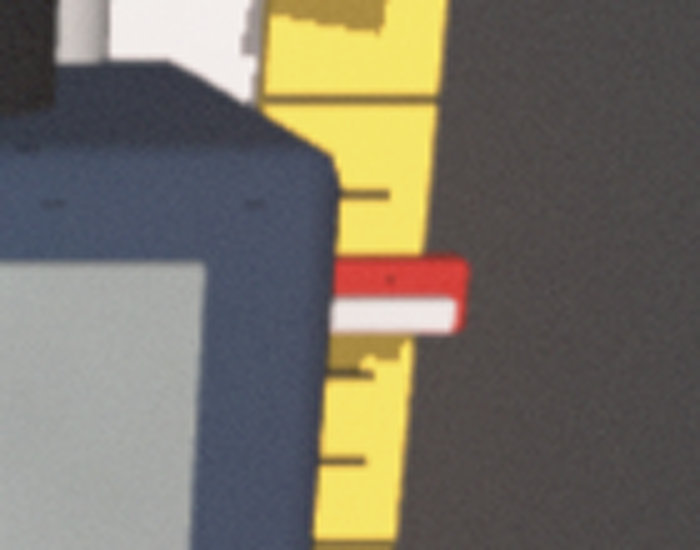

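Corrected for parallax, the pointer is about 0.4 mm short of the stripe's centre. I'll back off and verify from another viewpoint.

```bash
python3 -m pendant '[[-0.2,0,0,0,1],[-0.8,0,0,0,1],[-1,0,-1,0,1],[-1,0,-2.2,0,1],[-0.8,0,-3.2,0,1]]'; python3 -m pendant '[[0.3,0,0,0,1],[0.3,0,0,0,1],[0.3,0,0,0,1]]';python3 - <<'E'
from bench import *
from workcell import *
o=manip.get_obs();print(bn(o['position']),o['ft_force'])
p,d=camera("wrist");c=get_calibration("wrist");cv2.imwrite("pics/w12.png",p[:,:,::-1]);np.savez("pics/w12.npz",p=p,d=d,pos=c['position'],rot=c['rotation'])
E
```

```text
clock: 23.38
position: [0.5529, -0.0424, 0.1961]
ee_rot: [0.647, 0.762, 0.0, -0.001]
ft_force: [1.0, 0.1, -0.7]
grip_width: 0.002
clock: 23.75
position: [0.5505, -0.0307, 0.1934]
ee_rot: [0.647, 0.763, -0.001, -0.001]
ft_force: [0.7, -0.1, -0.2]
grip_width: -0.002
[[-0.00171667 -0.11588483  0.19340184]] [ 0.74974226 -0.10076006 -0.18147742]
```

View pics/w12.png

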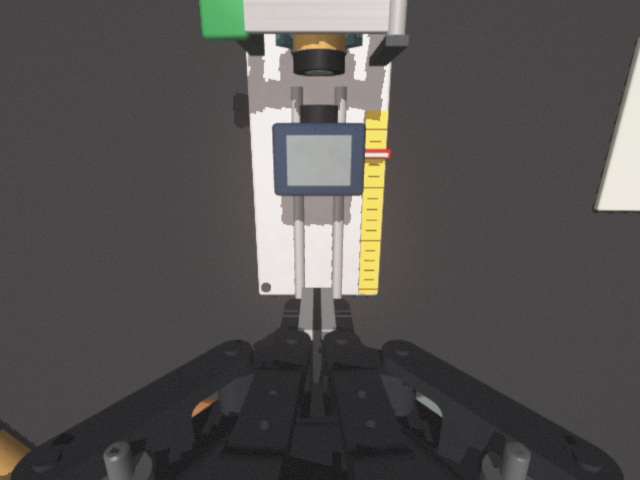

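Run:
```python
from bench import *
z,c,h=load("pics/w12.npz")
for r in range(145,164): print(r,h[r,374],h[r,386])
f=lambda r,zz:bn(onplane(c,378,r,zz))[0][1].round(4)
print([(r,f(r,.029),f(r,.037)) for r in range(149,161)]); print(c['position'],bn(c['position']))
P,u,v=depthpts(c,z['d'],np.ones((480,640),bool));B=bn(P)
for n,s in(('pad',(u>206)&(u<240)&(v<32)),('bar mid',(u>300)&(u<330)&(v<25)),('bar r',(u>355)&(u<378)&(v<25)),('tube end',(u>300)&(u<340)&(v>35)&(v<70)&(B[:,2]>.07))): print(n,np.median(B[s],0).round(4),np.percentile(B[s],[1],0).round(4))
```

```text
145 [ 27 139 246] [ 20 102 162]
146 [ 27 141 245] [ 20  90 158]
147 [ 26 145 245] [ 19  92 153]
148 [ 22 156 236] [ 14 112 143]
149 [ 10 173 217] [  4 163 186]
150 [  2 176 220] [  1 177 216]
151 [  1 172 218] [  1 175 217]
152 [  1 119 217] [  2 122 217]
153 [  4  40 228] [  5  39 231]
154 [  8  12 238] [  5  13 238]
155 [  7  10 236] [  9  14 239]
156 [  2  32 218] [  5  42 233]
157 [  4  82 168] [  2 111 214]
158 [ 13 146 143] [  2 137 156]
159 [ 20 158 158] [ 5 65 98]
160 [ 22 155 170] [ 8 33 86]
161 [ 21 154 171] [14 38 87]
162 [ 22 151 172] [11 39 91]
163 [ 22 153 167] [11 39 91]
[(149, np.float64(-0.056), np.float64(-0.0556)), (150, np.float64(-0.0569), np.float64(-0.0564)), (151, np.float64(-0.0577), np.float64(-0.0572)), (152, np.float64(-0.0585), np.float64(-0.058)), (153, np.float64(-0.0594), np.float64(-0.0588)), (154, np.float64(-0.0602), np.float64(-0.0596)), (155, np.float64(-0.061), np.float64(-0.0604)), (156, np.float64(-0.0619), np.float64(-0.0613)), (157, np.float64(-0.0627), np.float64(-0.0621)), (158, np.float64(-0.0636), np.float64(-0.0629)), (159, np.float64(-0.0644), np.float64(-0.0637)), (160, np.float64(-0.0652), np.float64(-0.0645))]
[0.53900514 0.04601583 0.33584409] [[-0.00070167 -0.03832482  0.33584409]]
pad [-0.0587  0.0269  0.0904] [[-0.0688  0.0185  0.0886]]
bar mid [-0.0021  0.029   0.0902] [[-0.0108  0.0224  0.0884]]
bar r [0.0294 0.029  0.0902] [[0.0229 0.0225 0.0887]]
tube end [0.0011 0.0084 0.0813] [[-0.0115 -0.0011  0.0759]]
```

Pointer centre is at row 154.7 and the red stripe spans rows 148.6-158, so it's on the stripe, about 0.5 mm short of centre. One last overall look, then hand in.

```bash
python3 -m pendant '[[-1,0,-0.8,0,1],[-2,0,-1,0,1],[-2,0,-1,0,1],[-2,0,-1,0,1]]'
python3 - <<'E'
from h import *
from workcell import *
p,d=camera("side");cv2.imwrite("pics/s13.png",p[:,:,::-1])
E
```

```text
clock: 24.3
position: [0.564, -0.1089, 0.234]
ee_rot: [0.647, 0.763, -0.0, -0.001]
ft_force: [-0.1, 0.7, 0.2]
grip_width: -0.002
```

View pics/s13.png

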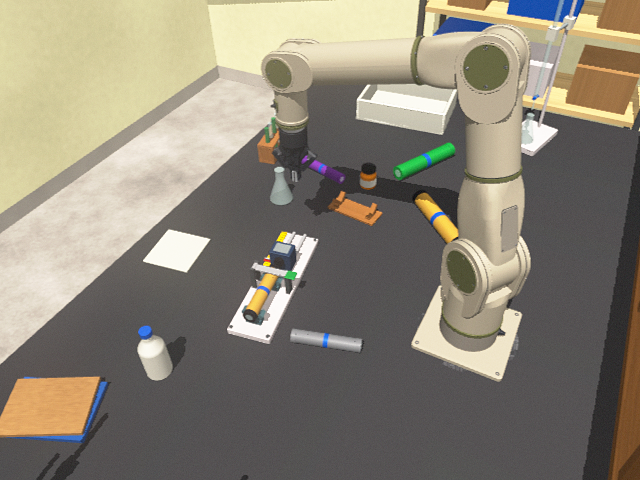

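The side view shows the tube clamped on the bench at (265,295), the carriage at (283,252), the flask, bottle and jar in their original places, and the arm clear of everything.

```bash
python3 -c "
from workcell import hand_in
print(hand_in())"
```

```text
the job is handed in; nothing more can be done
None
```

The job is finished and handed in at about 24 s, but one force spike while closing the strap may count against it.

**What I did:** I took the small brass tube from its rest and lowered it into the saddles until I felt light contact. I moved it about 2 mm sideways to centre it in the V, then let go. I closed the strap with the shut fingers, then pushed the carriage about 73 mm in shrinking steps and withdrew.

**Last checks:**
- **Tube:** after I let go, its top measured 83.4 mm at three places along it, so it lies level (83 mm expected). It is centred in x. Along y it was within about 1–2 mm, with the views differing by 2–3 mm. After clamping I only rechecked the near end, which had not moved.
- **Strap:** level at 90.2–90.4 mm from hinge to pad, so closed. It took a 22 N press at the stop.
- **Pointer:** on the red stripe, about 0.5 mm short of its centre in both of the last two views and not past it.
- **Bystanders:** the flask, bottle and jar are where they started, and the arm is touching nothing.

**What went wrong:** on the first sweep of the strap my fingertips were too low. The strap's end caught under the finger links and the wrist read about 77 N upwards until I backed off. That is under the 120 N wrist limit. If the links count as the gripper's body, it is over the 40 N contact limit, and I could not tell which applies. I finished closing the strap with the fingertips higher, at about 1 N.

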